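# Seat the pan of a counting scale and tare it

## Task

The counting scale's round steel pan was left lying half across its recess after cleaning. Without picking it up, nudge it gently across the deck with the fingertips until it drops into the recess and lies flat, fully home; then, with nothing touching the pan, press the large round tare key at the right end of the scale's front panel all the way down and let go. Leave the small keys and the other things on the desk alone.

Things in the scene. Friction and masses are not known exactly. Their poses are not given: they have to be found in the camera images.
- scale: Counting scale, fixed, 255 mm deep (x) x 190 wide (y). Origin on the desk under its middle; z up, x from its front panel to its back, y to the operator's left. Flat deck 55 mm above the desk: x -50 to 130, y -95 to 95 mm, with a round recess. In front of it (x -125 to -50) a panel slopes from 48 down to 28 mm above the desk; on it a display, two small keys and one large key.
- pan_seat (a point): Centre of the floor of the round recess for the pan, 49 mm above the desk. The recess is 105 mm across, 6 mm deep below the deck, open above, centred 55 mm behind the scale's origin (scale x +55, y 0). Axes as the scale's.
- pan: The scale's loose weighing pan: flat round stainless steel plate, 100 mm across, 7 mm thick, 90 to 180 g. Origin: centre of its underside; z up. At the start it lies flat on the deck, partly over the near part of the recess, its near edge over the front panel. Seated, its underside is on the recess floor, its top 1 mm above the deck, with about 2.5 mm of play all round.
- tare_key (a joint): Travel of the tare key: 0 up, grows as it is pressed square to the panel, 0.004 m fully down (about 4 N); springs back.
- tare_key_top (a point): Centre of the top of the tare key: the large round grey key, 26 mm across, at the right end of the front panel (scale x -92 mm, y -68 mm), top 6 mm above the panel's face and about 43 mm above the desk.
- small_key_near (a joint): Travel of the small round key (14 mm across) 38 mm to the left of the tare key; 0 up, 0.004 m fully down.
- small_key_far (a joint): Travel of the other small round key, 60 mm to the left of the tare key; 0 up, 0.004 m fully down.
- tablet_bottle: Amber screw-cap tablet bottle, 42 mm across, 75 mm tall, standing on the desk left of the scale. Origin: centre of its underside. Not part of the job.
- carton_flat: Plain medicine carton lying on the desk right of the scale, 125 x 55 x 40 mm. Origin: centre of its underside. Not part of the job.
- cal_weight: Polished steel calibration weight with a knob on top, 30 mm across, 42 mm tall, on the desk in front of the scale. Origin: centre of its underside. Not part of the job.
- dose_cup: Small open plastic cup, 48 mm across, 38 mm tall, on the desk left of the scale. Origin: centre of its underside. Not part of the job.
- spatula: Flat tablet-counting spatula with a white handle, 200 mm long, 22 mm wide, 7 mm high, lying on the desk in front of the scale. Origin: centre of its underside. Not part of the job.
- calculator: Black pocket calculator, 150 x 100 x 14 mm, at the right of the desk. Origin: centre of its underside. Not part of the job.
- stapler: Black stapler, 150 x 35 x 52 mm, at the left of the desk. Origin: centre of its underside. Not part of the job.

How it is judged:
By the outcome, as a careful person would: the job done as asked, in the order asked, and still so for the second after the job is handed in, with the robot touching nothing.
It also fails if it takes over 45 s, if anything falls off the work surface, if the arm or the gripper's body presses on something with over 40 N, if the wrist force passes 120 N, or if a joint passes its speed limit or range.

## Robot

A 6-joint arm with a two-finger parallel gripper is mounted at the origin on the work surface. World frame = base frame: x ahead of the robot, y to its left, z up, the work surface at z = 0. Lengths are in m, angles in degrees, forces in N, time in s.
With the tool pointing down it reaches from about 0.425 to 0.95 m from the base axis. Payload 14.7 kg.
Tool frame: the origin (TCP) lies midway between the tips of the shut fingers; the grasp point (between the pads) lies 19 mm behind it; z points along the fingers, y is the line along which they close (so a half turn about z gives the same grasp; the last joint's range is limited). The gripper opens to 85 mm and grips with 20 to 120 N. Pads are 22 mm wide; open, the fingers measure 114 mm over their backs; the gripper's body (76 mm by 85 mm) begins 54 mm behind the grasp point. The pads swing forward as they close: fully open they stand 13 mm farther back than shut.
Start: joints at [-75.722, 27.513, 91.461, -0, 61.026, -2.67], TCP at [0.189, -0.622, 0.231] pointing down, gripper open.
Joint ranges: [-157.49, 157.49], [-46.99, 117.5], [13.45, 153.17], [-89.5, 269.5], [5.16, 153.95], [-167.48, 167.48]. Speed limits (degrees/s): [108.29, 108.29, 136.94, 172.46, 172.46, 172.46].

## Interface

Orientations are given as a 3x3 rotation matrix whose columns are the frame's x, y, z axes.
In Python, from cell import robot gives the robot as it stands. The module is installed in compiled form; this text tells all that it offers.
- The arm moves only by the shell command python3 -m jog 'ROWS' [FORCE]. ROWS is JSON, a list of rows, each a list of 5 numbers: the shift along the tool's x, y, z in m, then the turn about the tool's z in degrees, then the opening, from -1 (shut) to 1 (fully open). A call has exactly 10 rows; each row shifts and turns the commanded pose from where the row before left it, along the tool's axes as they then stand; what a row does not reach is not made up. A row lasts 1/12 s, in which the tool goes at most 41.7 mm and 7.16 degrees, less where a joint would pass 70% of its speed; a pose out of reach is approached as far as the arm can. A call is refused whole if a number of a shift passes 0.0417 or a number of a turn 7.16, either way. A call with a gripper value outside its range is refused whole. The fingers move at their own pace and stop on an object; FORCE is the grip in N (left out, the last holds). Time passes only in rows, so rows that do not move let the fingers close, or fill a call up. It gives the time, the measured TCP pose, the force, the opening and the grip force at its end, in the units of the state.
- robot.get_obs(): the state, without advancing time (a new reading comes with each control period).
- robot.snapshot(name): name is "side" or "top" or "wrist"; returns a dict with "color" (420x560x3 uint8, red, green, blue), "K" (3x3 intrinsics, pixels), "R" (3x3) and "t" (3): a world point X has camera coordinates R X + t; the wrist camera has in their place "tool_from_camera" (4x4, takes a point from camera to tool coordinates, whose origin is the TCP and whose axes are the flange's). Camera axes: x right, y down, z forward; pixel columns grow to the right and rows downward; lengths in m; the calibration is good to about 2 mm. The wrist camera is an equidistant fisheye: a pixel r from the principal point sees the ray r / f radians off the axis. A picture is of the moment at which its call begins: read the wrist's pose just before it. There is no depth.
- robot.finish_job(): hands the job in; it is judged then, once.
The state is a dict: "t": time; "joint_pos": joint angles; "joint_vel": joint speeds; "joint_efforts": joint torques, N m; "tcp_pos": TCP position; "eef_rot": TCP orientation; "contact_force": force on the tool from outside, world axes, zero at the start; "wrist_torque": the same for the moment, N m; "finger_gap": finger opening in m; "gripper_force": force on a finger pad.
Only numpy, scipy, OpenCV 4.12 (cv2) and the standard library are available. Lean on these libraries where they do the work, as an engineer would, in place of code of your own. Each camera call takes 0.05 s, during which the arm holds its last target. There are 200 camera calls.

## Working session

There is one attempt and no reset: what is moved stays moved. The work goes in short steps, Python scripts to look and compute and a shell command to move; the robot and the scene stay as the last step left them, time stands still between calls to the robot, and variables do not carry over. Pictures are saved under pics/ and viewed, at most 10 in all, crops included, and the job is handed in when it is done.

```bash
mkdir -p pics
python3 - <<'E'
from cell import robot
import cv2,numpy as np
o=robot.get_obs();print(o['t'],o['tcp_pos'],np.round(o['eef_rot'],3),o['finger_gap'])
for n in("top","side"):
    s=robot.snapshot(n);cv2.imwrite(f"pics/{n}0.png",s["color"][:,:,::-1]);np.savez(f"{n}.npz",**{k:s[k] for k in("K","R","t")})
    print(n,s["K"],s["R"],s["t"])
E
```

```text
0.0 [ 0.18940668 -0.62138366  0.23067933] [[ 0.957  0.292 -0.   ]
 [ 0.292 -0.957  0.001]
 [ 0.    -0.001 -1.   ]] 0.08541140163099412
top [[492.19147687   0.         279.47737749]
 [  0.         492.19147687 205.11303538]
 [  0.           0.           1.        ]] [[-0.02764006 -0.9995546   0.01125278]
 [-0.99762553  0.02687283 -0.06341259]
 [ 0.06308195 -0.01297879 -0.99792395]] [0.0129577  0.54503002 1.28550193]
side [[507.21208325   0.         279.57348722]
 [  0.         507.21208325 201.30696117]
 [  0.           0.           1.        ]] [[-0.9447284  -0.32753688  0.01441645]
 [-0.19203282  0.51717757 -0.83405681]
 [ 0.2657285  -0.79072559 -0.55149017]] [0.50592682 0.14634975 1.42692181]
```

View pics/top0.png

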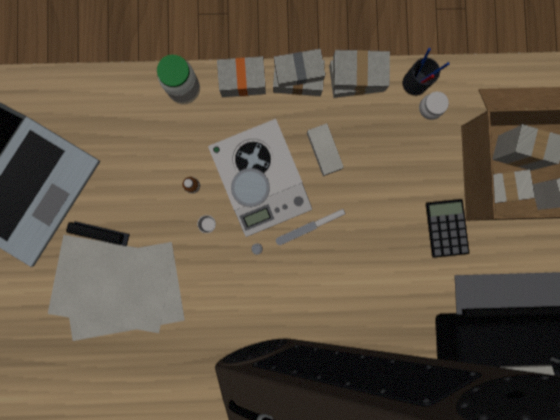

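View pics/side0.png

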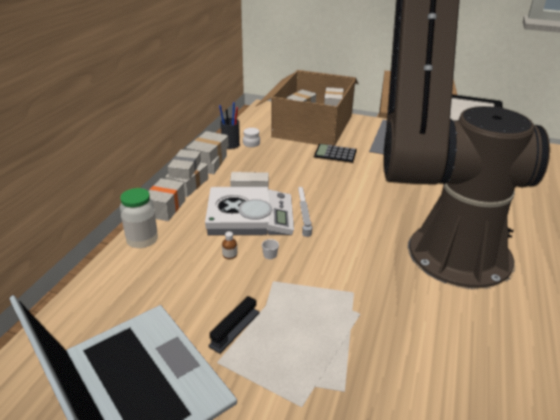

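The top view shows the scale around px (260,178), with the recess near (252,157), the pan near (250,187) and the tare key near (298,202). I'll enlarge that area.

Run:
```python
import cv2
i=cv2.imread("pics/top0.png")[110:260,185:355]
cv2.imwrite("pics/crop0.png",cv2.resize(i,None,fx=4,fy=4,interpolation=cv2.INTER_CUBIC))
```

```text
(no output)
```

View pics/crop0.png

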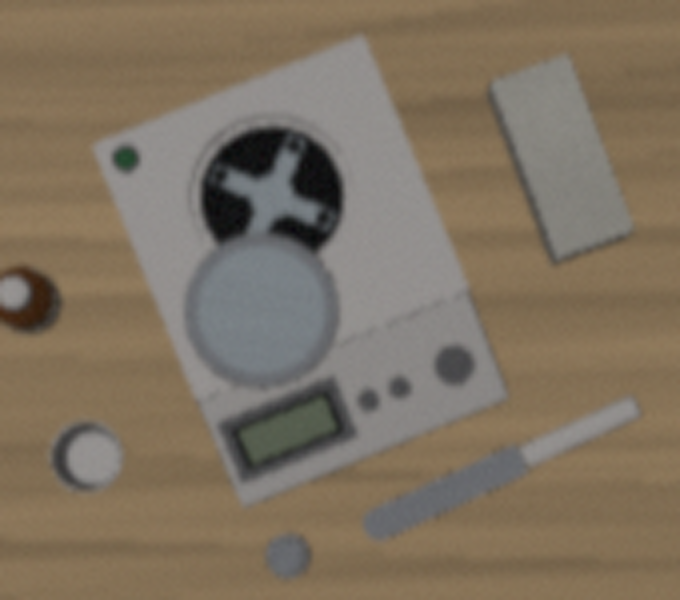

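The crop shows the deck's back corners at (95,147) and (363,36) and the front corners at (506,398) and (245,504). The tare key is at (454,364), the small keys at (400,387) and (369,400), and the pan at (262,309). Next I fit the poses.

```bash
cat > h.py <<'E'
import numpy as np
from scipy.optimize import least_squares
c=np.load("top.npz");K,R,t=c["K"],c["R"],c["t"]
full=lambda p:np.array(p)/4+[185-.375,110-.375]
def proj(X):
    q=(R@np.atleast_2d(X).T+t[:,None]);q=K@q;return (q[:2]/q[2]).T
def back(p,z):
    d=R.T@np.linalg.inv(K)@[*p,1];C=-R.T@t;return C+d*(z-C[2])/d[2]
def world(s,P):
    P=np.atleast_2d(P);a=s[2];A=np.array([[np.cos(a),-np.sin(a)],[np.sin(a),np.cos(a)]])
    return np.c_[P[:,:2]@A.T+s[:2],P[:,2]]
E
python3 - <<'E'
from h import *
P=np.array([[.13,.095,.055],[.13,-.095,.055],[-.125,-.095,.028],[-.125,.095,.028],[-.092,-.068,.043],[-.092,-.03,.041],[-.092,-.008,.041]])
px=full([[95,147],[363,36],[506,398],[245,504],[454,364],[400,387],[369,400]])
f=lambda s:(proj(world(s,P))-px).ravel()
s=least_squares(f,[.6,.02,.4],loss="soft_l1",f_scale=.5).x
print(s,np.degrees(s[2]),np.round(f(s).reshape(-1,2),2))
pan=back(full([262,309]),.062);seat=world(s,[.055,0,.055])[0]
print("pan",pan,"seat",seat,"seat crop px",(proj(seat)-[184.625,109.625])*4,"tare",world(s,[-.092,-.068,.043]))
d=seat-pan;print(d,np.hypot(d[0],d[1]),np.degrees(np.arctan2(d[1],d[0])))
np.save("s.npy",s)
E
```

```text
[0.61491155 0.04551634 0.36413057] 20.863144705056015 [[-0.97 -1.01]
 [-0.04 -0.77]
 [ 1.22 -0.12]
 [-0.58  1.07]
 [ 0.19  0.29]
 [ 0.16  0.15]
 [ 0.08  0.13]]
pan [0.59113831 0.07248885 0.062     ] seat [0.66630541 0.06510388 0.055     ] seat crop px [[271.18027331 193.97485899]] tare [[ 0.55316096 -0.05078976  0.043     ]]
[ 0.0751671  -0.00738497 -0.007     ] 0.07552900421171736 -5.6111506718202175
```

```bash
python3 -m jog '[[0,0,0,5.65,0],[0,0,0,5.65,0],[0,0,0,5.65,0],[0,0,0,5.65,0],[0.011,-0.029,0,0,0],[0.011,-0.029,0,0,0],[0.011,-0.029,0,0,0],[0.011,-0.029,0,0,0],[0.011,-0.029,0,0,0],[0.011,-0.029,0,0,0]]' 20; python3 -m jog '[[0.011,-0.029,0,0,0],[0.011,-0.029,0,0,0],[0.011,-0.029,0,0,0],[0.011,-0.029,0,0,0],[0.011,-0.029,0,0,0],[0.011,-0.029,0,0,0],[0.011,-0.029,0,0,0],[0.011,-0.029,0,0,0],[0.011,-0.029,0,0,0],[0,0,0,0,0]]'
```

```text
t: 0.93
tcp_pos: [0.2726, -0.4536, 0.231]
eef_rot: [[0.995, -0.099, -0.0], [-0.099, -0.995, 0.0], [-0.0, -0.0, -1.0]]
contact_force: [1.2, -0.8, 1.1]
finger_gap: 0.0429
gripper_force: 0.0
t: 1.77
tcp_pos: [0.3978, -0.2013, 0.2312]
eef_rot: [[0.995, -0.096, 0.0], [-0.096, -0.995, 0.001], [-0.0, -0.001, -1.0]]
contact_force: [-0.9, -0.5, -0.3]
finger_gap: 0.043
gripper_force: 0.0
```

```bash
python3 -m jog '[[0,0,0.028,0,0],[0,0,0.028,0,0],[0,0,0.028,0,0],[0,0,0.028,0,0],[0,0,0.028,0,0],[0,0,0.028,0,0],[0,0,0.028,0,0],[0,0,0.025,0,0],[0,0,0,0,0],[0,0,0,0,0]]'; python3 -m jog '[[0,0,0.001,0,0],[0,0,0.001,0,0],[0,0,0.001,0,0],[0,0,0.001,0,0],[0,0,0.001,0,0],[0,0,0.001,0,0],[0,0,0.001,0,0],[0,0,0.001,0,0],[0,0,0.001,0,0],[0,0,0,0,0]]'
```

```text
t: 2.6
tcp_pos: [0.3955, -0.2046, 0.0096]
eef_rot: [[0.995, -0.099, -0.003], [-0.099, -0.995, 0.002], [-0.003, -0.001, -1.0]]
contact_force: [0.0, -0.2, 0.2]
finger_gap: 0.0428
gripper_force: 0.0
t: 3.43
tcp_pos: [0.3964, -0.2051, 0.0011]
eef_rot: [[0.995, -0.099, -0.0], [-0.099, -0.995, 0.0], [-0.0, -0.0, -1.0]]
contact_force: [-0.4, 0.5, -0.7]
finger_gap: 0.0426
gripper_force: 0.0
```

```bash
python3 -m jog '[[0,0,0.001,0,0],[0,0,0,0,0],[0,0,0.001,0,0],[0,0,0,0,0],[0,0,0.0005,0,0],[0,0,0,0,0],[0,0,0.0005,0,0],[0,0,0,0,0],[0,0,0,0,0],[0,0,0,0,0]]'
```

```text
t: 4.27
tcp_pos: [0.3965, -0.2051, -0.0017]
eef_rot: [[0.995, -0.098, 0.0], [-0.098, -0.995, -0.0], [0.0, 0.0, -1.0]]
contact_force: [0.4, 0.1, 0.0]
finger_gap: 0.0426
gripper_force: 0.0
```

```bash
python3 -m jog '[[0,0,0.0005,0,0],[0,0,0,0,0],[0,0,0.0005,0,0],[0,0,0,0,0],[0,0,0.0005,0,0],[0,0,0,0,0],[0,0,0,0,0],[0,0,0,0,0],[0,0,0,0,0],[0,0,0,0,0]]'
```

```text
t: 5.1
tcp_pos: [0.3966, -0.2052, -0.002]
eef_rot: [[0.995, -0.098, 0.001], [-0.098, -0.995, -0.001], [0.001, 0.0, -1.0]]
contact_force: [-5.0, 2.5, 41.3]
finger_gap: 0.0428
gripper_force: 20.9
```

```bash
python3 -m jog '[[0,0,-0.0187,0,0],[0,0,-0.0187,0,0],[0,0,-0.0187,0,0],[0,0,-0.0187,0,0],[0,0,-0.0187,0,0],[0.0063,-0.0197,0,0,0],[0.0063,-0.0197,0,0,0],[0.0063,-0.0197,0,0,0],[0.0063,-0.0197,0,0,0],[0.0063,-0.0197,0,0,0]]'; python3 -m jog '[[0.0063,-0.0197,0,0,0],[0.0063,-0.0197,0,0,0],[0.0063,-0.0197,0,0,0],[0.0063,-0.0197,0,0,0],[0.0063,-0.0197,0,0,0],[0.0063,-0.0197,0,0,0],[0.0063,-0.0197,0,0,0],[0.0063,-0.0197,0,0,0],[0.0063,-0.0197,0,0,0],[0.0063,-0.0197,0,0,0]]';python3 -m jog '[[0,0,0.008,0,0],[0,0,0.008,0,0],[0,0,0.008,0,0],[0,0,0.008,0,0],[0,0,0,0,0],[0,0,0,0,0],[0,0,0,0,0],[0,0,0,0,0],[0,0,0,0,0],[0,0,0,0,0]]'
python3 - <<'E'
from cell import robot
import cv2,numpy as np
from h import *
a=robot.get_obs()['tcp_pos'];u=np.array([.9952,-.0976]);v=np.array([-.0976,-.9952])
for n,p in(("pan",[.59114,.07249]),("seat",[.66631,.0651])):
    d=np.array(p)-a[:2];print(n,d@u,d@v)
s=robot.snapshot("wrist");cv2.imwrite("pics/w1.png",s["color"][:,:,::-1]);print(s["K"],s["tool_from_camera"])
E
```

```text
t: 5.93
tcp_pos: [0.4378, -0.1093, 0.0904]
eef_rot: [[0.995, -0.099, 0.0], [-0.099, -0.995, -0.0], [0.0, 0.0, -1.0]]
contact_force: [1.0, -0.3, -0.3]
finger_gap: 0.0429
gripper_force: 0.0
t: 6.77
tcp_pos: [0.5199, 0.0807, 0.0902]
eef_rot: [[0.995, -0.098, -0.0], [-0.098, -0.995, -0.0], [-0.0, 0.0, -1.0]]
contact_force: [0.1, -1.3, -0.6]
finger_gap: 0.0429
gripper_force: 0.0
t: 7.6
tcp_pos: [0.5199, 0.0796, 0.0586]
eef_rot: [[0.995, -0.099, 0.001], [-0.099, -0.995, 0.0], [0.001, -0.0, -1.0]]
contact_force: [-0.5, 0.2, 0.4]
finger_gap: 0.0427
gripper_force: 0.0
pan 0.07160958462007515 9.927815238600698e-05
seat 0.1471400326200751 0.00011721415238600402
[[325.1922621    0.         280.83891325]
 [  0.         325.1922621  209.58294442]
 [  0.           0.           1.        ]] [[-3.02208426e-04 -9.51258624e-01 -3.08394128e-01  7.88680406e-02]
 [ 9.99999881e-01 -4.05268538e-04  2.70130961e-04  4.32389352e-04]
 [-3.81946844e-04 -3.08394010e-01  9.51258634e-01 -1.41915686e-01]
 [ 0.00000000e+00  0.00000000e+00  0.00000000e+00  1.00000000e+00]]
```

View pics/w1.png

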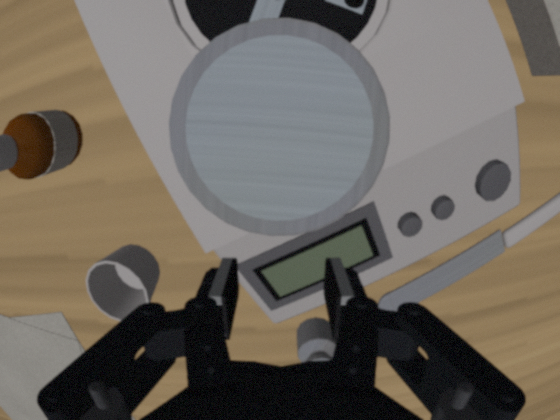

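The wrist view shows the pan's centre at col 280, midway between the fingertips (235 and 328). I'll lower to the pan's rim height and push slowly.

```bash
python3 -m jog '[[0,0,0.0027,0,0],[0,0,0,0,0],[0.004,0,0,0,0],[0.004,0,0,0,0],[0.003,0,0,0,0],[0.002,0,0,0,0],[0.002,0,0,0,0],[0.002,0,0,0,0],[0.002,0,0,0,0],[0.002,0,0,0,0]]'; for k in 1 ; do python3 -m jog '[[0.002,0,0,0,0],[0.002,0,0,0,0],[0.002,0,0,0,0],[0.002,0,0,0,0],[0.002,0,0,0,0],[0.002,0,0,0,0],[0.002,0,0,0,0],[0.002,0,0,0,0],[0.002,0,0,0,0],[0.002,0,0,0,0]]'; done
python3 - <<'E'
from cell import robot
import cv2
s=robot.snapshot("wrist");cv2.imwrite("pics/w2.png",s["color"][:,:,::-1])
E
```

```text
t: 8.48
tcp_pos: [0.5406, 0.0775, 0.0556]
eef_rot: [[0.995, -0.099, -0.0], [-0.099, -0.995, -0.0], [-0.0, 0.0, -1.0]]
contact_force: [-0.9, 0.5, 0.6]
finger_gap: 0.0427
gripper_force: 0.4
t: 9.32
tcp_pos: [0.5607, 0.0756, 0.0556]
eef_rot: [[0.995, -0.099, 0.0], [-0.099, -0.995, 0.0], [0.0, -0.0, -1.0]]
contact_force: [-0.6, 0.5, -0.7]
finger_gap: 0.0428
gripper_force: 0.4
```

View pics/w2.png

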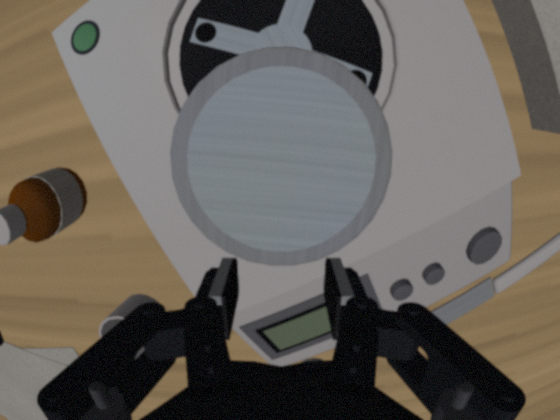

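The pan (px 282,156) is moving with the fingers. The recess ring spans cols 163–397, so it is in line with the push. Continuing.

```bash
for k in 1; do python3 -m jog '[[0.002,0,0,0,0],[0.002,0,0,0,0],[0.002,0,0,0,0],[0.002,0,0,0,0],[0.002,0,0,0,0],[0.002,0,0,0,0],[0.002,0,0,0,0],[0.002,0,0,0,0],[0.002,0,0,0,0],[0.002,0,0,0,0]]'; python3 -m jog '[[0.002,0,0,0,0],[0.002,0,0,0,0],[0.002,0,0,0,0],[0.002,0,0,0,0],[0.002,0,0,0,0],[0.002,0,0,0,0],[0.002,0,0,0,0],[0.002,0,0,0,0],[0.002,0,0,0,0],[0.002,0,0,0,0]]';python3 -m jog '[[0.001,0,0,0,0],[0.001,0,0,0,0],[0.001,0,0,0,0],[0.001,0,0,0,0],[0.001,0,0,0,0],[0.001,0,0,0,0],[0.001,0,0,0,0],[0.001,0,0,0,0],[0,0,0,0,0],[0,0,0,0,0]]'; done
python3 - <<'E'
from cell import robot
import cv2
s=robot.snapshot("wrist");cv2.imwrite("pics/w3.png",s["color"][:,:,::-1])
E
```

```text
t: 10.2
tcp_pos: [0.5806, 0.0736, 0.0556]
eef_rot: [[0.995, -0.099, 0.0], [-0.099, -0.995, 0.0], [0.0, -0.0, -1.0]]
contact_force: [-1.6, 0.4, 0.4]
finger_gap: 0.0432
gripper_force: 0.4
t: 11.03
tcp_pos: [0.6005, 0.0716, 0.0556]
eef_rot: [[0.995, -0.098, 0.0], [-0.098, -0.995, -0.0], [0.0, 0.0, -1.0]]
contact_force: [-0.0, -0.4, -0.8]
finger_gap: 0.043
gripper_force: 0.2
t: 11.87
tcp_pos: [0.6083, 0.0709, 0.0556]
eef_rot: [[0.995, -0.098, 0.0], [-0.098, -0.995, -0.0], [0.0, -0.0, -1.0]]
contact_force: [0.3, -0.4, -0.0]
finger_gap: 0.0426
gripper_force: 0.0
```

View pics/w3.png

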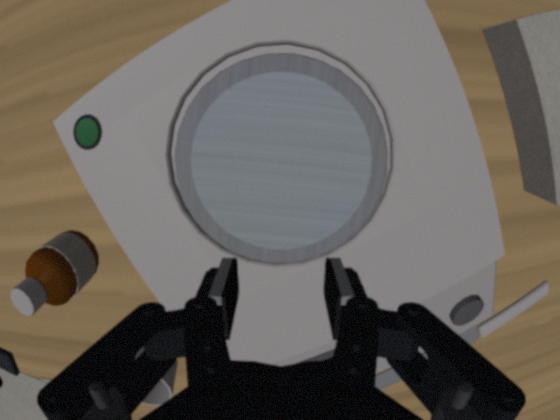

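The pan lies in the recess with a thin even gap all round (centre px 281,158). I'll back off, lift, shut the fingers and move over the tare key.

```bash
python3 -m jog '[[-0.005,0,0,0,0],[0,0,0,0,0],[0,0,-0.015,0,0],[0,0,-0.015,0,0],[0,0,-0.015,0,0],[0,0,-0.015,0,0],[0,0,0,-6.6,-1],[0,0,0,-6.6,-1],[0,0,0,-6.6,-1],[0,0,0,-6.6,-1]]'; python3 -m jog '[[-0.0096,0.0096,0,0,-1],[-0.0096,0.0096,0,0,-1],[-0.0096,0.0096,0,0,-1],[-0.0096,0.0096,0,0,-1],[-0.0096,0.0096,0,0,-1],[-0.0096,0.0096,0,0,-1],[-0.0096,0.0096,0,0,-1],[-0.0096,0.0096,0,0,-1],[-0.0096,0.0096,0,0,-1],[-0.0096,0.0096,0,0,-1]]';python3 -m jog '[[0,0,0.015,0,-1],[0,0,0.015,0,-1],[0,0,0.015,0,-1],[0,0,0.012,0,-1],[0,0,0,0,-1],[0,0,0,0,-1],[0,0,0,0,-1],[0,0,0,0,-1],[0,0,0,0,-1],[0,0,0,0,-1]]'
python3 - <<'E'
from cell import robot
import cv2
s=robot.snapshot("wrist");cv2.imwrite("pics/w4.png",s["color"][:,:,::-1])
s=robot.snapshot("top");cv2.imwrite("pics/t4.png",cv2.resize(s["color"][110:260,185:355,::-1],None,fx=4,fy=4,interpolation=cv2.INTER_CUBIC))
E
```

```text
t: 12.75
tcp_pos: [0.603, 0.0714, 0.1158]
eef_rot: [[0.933, 0.36, 0.0], [0.36, -0.933, 0.0], [0.0, 0.0, -1.0]]
contact_force: [0.1, 0.7, -0.0]
finger_gap: 0.0
gripper_force: 0.0
t: 13.58
tcp_pos: [0.5469, -0.0537, 0.1156]
eef_rot: [[0.935, 0.354, 0.0], [0.354, -0.935, -0.0], [0.0, 0.0, -1.0]]
contact_force: [0.3, -0.5, 0.4]
finger_gap: 0.0002
gripper_force: 0.0
t: 14.42
tcp_pos: [0.5479, -0.0525, 0.0592]
eef_rot: [[0.935, 0.354, 0.001], [0.354, -0.935, -0.0], [0.001, 0.0, -1.0]]
contact_force: [-0.1, 0.5, 0.4]
finger_gap: 0.0002
gripper_force: 0.0
```

View pics/w4.png

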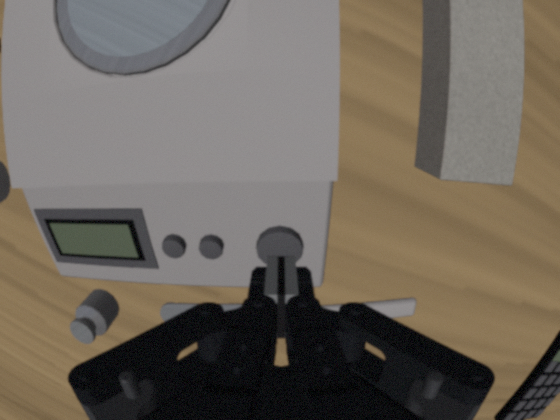

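View pics/t4.png

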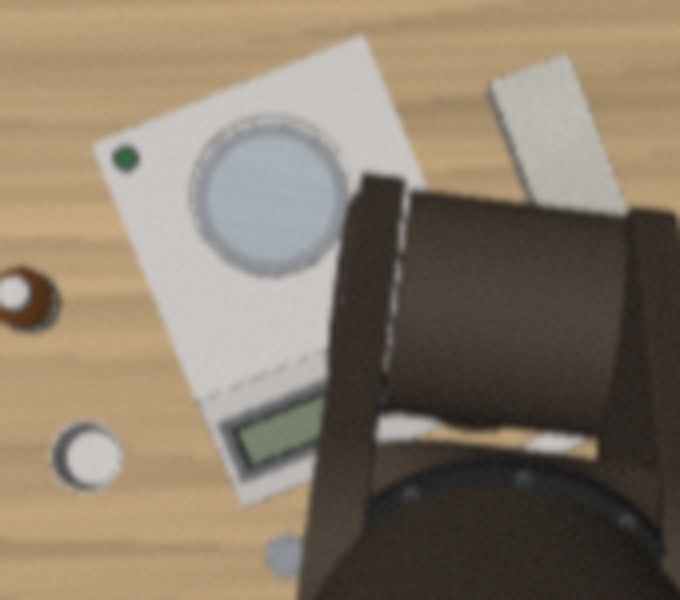

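The shut fingertips stand over the tare key (px 280,245). Before pressing, I'll check closely that the pan is fully down.

Run:
```python
import cv2
i=cv2.imread("pics/w3.png")[35:275,150:410]
i=cv2.convertScaleAbs(cv2.resize(i,None,fx=2.5,fy=2.5,interpolation=cv2.INTER_CUBIC),alpha=1.4)
cv2.imwrite("pics/w3c.png",i)
```

```text
(no output)
```

View pics/w3c.png

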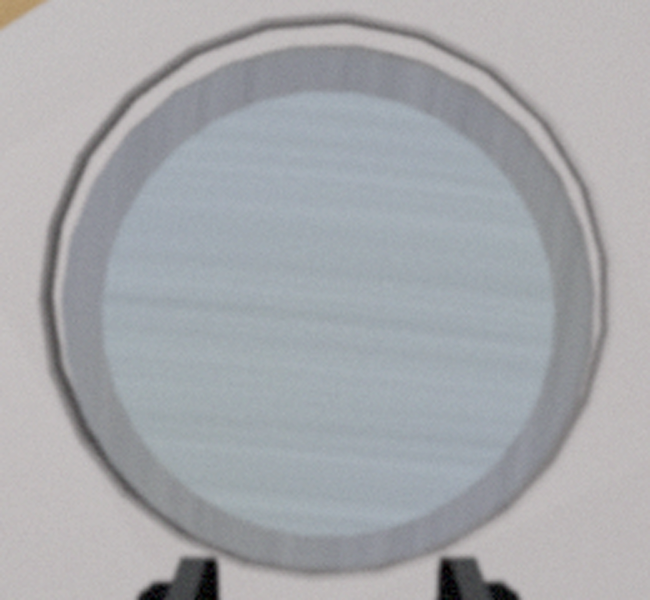

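The pan's apparent width fell from 550 to 530 px against its width on the deck. That matches the full 6 mm drop, and the rim line shows all round (ring y 15–575, pan 45–572), so it is seated. Pressing the key now.

```bash
python3 -m jog '[[0,0,0.005,0,-1],[0,0,0.005,0,-1],[0,0,0.001,0,-1],[0,0,0.001,0,-1],[0,0,0.001,0,-1],[0,0,0.001,0,-1],[0,0,0.001,0,-1],[0,0,0.001,0,-1],[0,0,0,0,-1],[0,0,0,0,-1]]'
```

```text
t: 15.35
tcp_pos: [0.5477, -0.0524, 0.0427]
eef_rot: [[0.935, 0.354, 0.0], [0.354, -0.935, -0.0], [0.0, 0.0, -1.0]]
contact_force: [-0.0, 0.7, 2.8]
finger_gap: 0.0005
gripper_force: 0.9
```

```bash
python3 -m jog '[[0,0,0.0005,0,-1],[0,0,0,0,-1],[0,0,0.0005,0,-1],[0,0,0,0,-1],[0,0,0.0005,0,-1],[0,0,0,0,-1],[0,0,0.0005,0,-1],[0,0,0,0,-1],[0,0,0,0,-1],[0,0,0,0,-1]]'
```

```text
t: 16.18
tcp_pos: [0.5476, -0.0524, 0.0406]
eef_rot: [[0.935, 0.354, 0.0], [0.354, -0.935, -0.0], [0.0, 0.0, -1.0]]
contact_force: [1.0, -0.2, 3.3]
finger_gap: -0.0
gripper_force: 1.6
```

Not at the stop yet, so I go on until the force rises sharply.

```bash
python3 -m jog '[[0,0,0.0005,0,-1],[0,0,0,0,-1],[0,0,0.0005,0,-1],[0,0,0,0,-1],[0,0,0,0,-1],[0,0,0,0,-1],[0,0,0,0,-1],[0,0,0,0,-1],[0,0,0,0,-1],[0,0,0,0,-1]]'
```

```text
t: 17.02
tcp_pos: [0.5476, -0.0524, 0.0397]
eef_rot: [[0.935, 0.354, 0.0], [0.354, -0.935, -0.0], [0.0, 0.0, -1.0]]
contact_force: [1.5, 0.6, 6.3]
finger_gap: 0.0002
gripper_force: 2.8
```

```bash
python3 -m jog '[[0,0,0.0005,0,-1],[0,0,0,0,-1],[0,0,0,0,-1],[0,0,0,0,-1],[0,0,0,0,-1],[0,0,0,0,-1],[0,0,0,0,-1],[0,0,0,0,-1],[0,0,0,0,-1],[0,0,0,0,-1]]'
```

```text
t: 17.85
tcp_pos: [0.5477, -0.0524, 0.0395]
eef_rot: [[0.935, 0.354, 0.0], [0.354, -0.935, -0.0], [0.0, 0.0, -1.0]]
contact_force: [-0.2, 0.1, 10.8]
finger_gap: -0.0002
gripper_force: 5.7
```

At the stop: 10.8 N and no more travel. Releasing, retracting clear and taking a last look.

```bash
python3 -m jog '[[0,0,-0.002,0,-1],[0,0,-0.004,0,-1],[0,0,-0.01,0,-1],[0,0,-0.02,0,-1],[0,0,-0.02,0,-1],[0,0,-0.02,0,-1],[0,0,-0.02,0,-1],[0,0,-0.02,0,-1],[0,0,-0.02,0,-1],[0,0,0,0,-1]]'; python3 -m jog '[[0,0.02,0,0,-1],[0,0.02,0,0,-1],[0,0.02,0,0,-1],[0,0.02,0,0,-1],[0,0.02,0,0,-1],[0,0.02,0,0,-1],[0,0.02,0,0,-1],[0,0.02,0,0,-1],[0,0,0,0,-1],[0,0,0,0,-1]]'
python3 - <<'E'
from cell import robot
import cv2,numpy as np
t=robot.snapshot("top")["color"][110:260,185:355,::-1];s=robot.snapshot("side")["color"][170:250,185:325,::-1]
a=cv2.resize(t,None,fx=2.3,fy=2.3,interpolation=2);b=cv2.resize(s,(400,a.shape[0]),interpolation=2)
cv2.imwrite("pics/fin.png",cv2.convertScaleAbs(np.hstack([a,b]),alpha=1.4))
E
```

```text
t: 18.68
tcp_pos: [0.5491, -0.0526, 0.1791]
eef_rot: [[0.935, 0.354, 0.005], [0.354, -0.935, -0.001], [0.004, 0.002, -1.0]]
contact_force: [0.8, -0.8, -0.3]
finger_gap: -0.0001
gripper_force: 0.0
t: 19.52
tcp_pos: [0.6038, -0.2026, 0.1748]
eef_rot: [[0.936, 0.353, -0.001], [0.353, -0.936, 0.0], [-0.001, -0.001, -1.0]]
contact_force: [-0.0, 1.3, -0.0]
finger_gap: -0.0001
gripper_force: 0.0
```

View pics/fin.png

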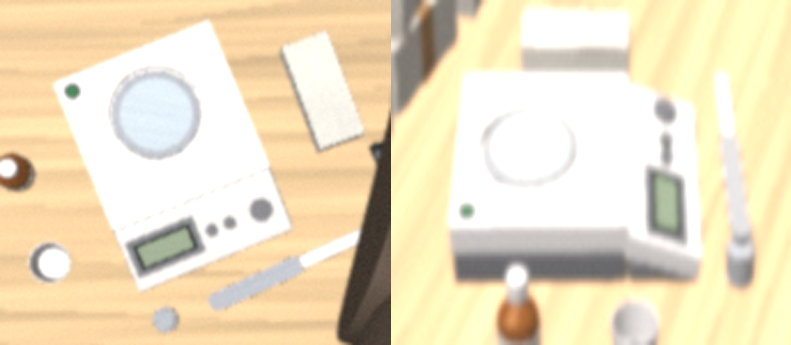

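The pan lies flat in the recess (left half px 155,113; right half 530,147), and the keys and other things have not moved. Handing in.

```bash
python3 -c "
from cell import robot
print(robot.finish_job())"
```

```text
the job is handed in; nothing more can be done
None
```

The pan appears flat and fully home in its recess, the tare key was then pressed to its stop and released, nothing else was moved, and I handed the job in at about 20 s; the system gave no verdict.

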